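# Hold the fume-box inlet panel against its seal for fastening

### The job

Take the white perforated panel out of the wooden rack, stand it centred on the plywood fume box's ledge with its plain band at the top, lean it back against the black foam seal and let go. Then press the middle of its perforated field square into the seal with closed fingertips, closing the foam evenly all round with a steady push of 10 N or so (between 6 and 15 N, and never crush the foam). Finish your program while still pressing like that, so a colleague can screw the panel on, and leave everything else on the bench where it is.

Things in the scene. Friction and masses are not known exactly. Their poses are not given: they have to be found in the camera images.
- panel: White perforated panel, loose, 10 mm thick, 250 wide, 210 high, 0.35 to 0.6 kg, upright in the rack at first. Origin: middle of its lower edge; x through the thickness, y along the width, z up. Both faces alike. Perforated field 170 x 102 mm centred 80 mm above the lower edge; the top 75 mm are plain, the grip band: pinch the top edge across the thickness.
- panel_middle (a point): Centre of the panel's perforated field, 80 mm above the lower edge, in the middle of the thickness (5 mm under either face). The place to push.
- rack: Fixed wooden stand: base 160 x 270 x 12 mm with dowel pairs (12 mm thick, 55 mm tall). Origin: centre of its underside; x across the slots, y along. The panel stands on the base in the slot at x = -40 mm (14 mm wide, panel within 15 mm of its middle), a soldering board in that at +45 mm. Lift straight up by 70 mm or more to clear the dowels.
- extractor: Fixed plywood fume box, 255 mm deep, 320 mm wide, 171 mm high. Origin: centre of its underside; its sloping front looks to its own -x. The front leans back 25 degrees from vertical (the top is farther back). A hose leaves at the back.
- seal: Frame of the box's sloping front. Origin: on the face board at the top of the ledge, mid-width; x square into the box (25 degrees below level), y along the width, z up the slope. Black foam strips 14 mm wide stand 15 mm proud (to x = -15 mm) round the opening: outline y -105 to 105, z 4 to 150 mm. The face ends at z = 155 mm: a seated panel stands 55 mm above it, free to grip.
- seal_left (a joint): How far the foam strip at +y is pressed in, m: 0 free, 0.012 squashed flat; each strip gives 2 mm per N that it carries, so 10 N over the four strips is about 5 mm on each. The leaning panel alone presses with 1 to 3 N in all.
- seal_right (a joint): The same for the foam strip at -y.
- seal_top (a joint): The same for the top foam strip.
- seal_bottom (a joint): The same for the bottom foam strip, just above the ledge.
- board: Bystander: white scorched soldering board 150 x 150 x 13 mm, upright in the rack beside the panel. Origin: middle of its lower edge.
- tripod: Bystander: steel soldering tripod 195 mm high, ring 128 mm across. Origin: centre of its foot circle.
- pot: Bystander: small jar with blue lid, 60 mm across, 62 mm high. Origin: centre of its underside.
- brush_jar: Bystander: glass of 72 mm diameter, 100 mm high, with brushes up to 195 mm high. Origin: centre of its underside.
- screwdriver: Bystander: the colleague's screwdriver, 170 mm long, lying on the bench. Origin: about its middle, underside.
- pliers: Bystander: cutters with orange handles, 160 mm long, lying on the bench in front of the robot. Origin: at the rivet, underside.
- screw_tin: Bystander: shallow aluminium tin with brass screws, 60 mm across, 18 mm high. Origin: centre of its underside.
- ledge (a point): On the ledge top, mid-width, where the seated panel's lower edge stands: x -20, y 0, z 0 mm in the seal frame. The ledge is square to the face, 270 mm wide, x 0 to -40 mm, with a lip 6 mm high at x -34 to -40 mm; the edge goes between lip and foam (19 mm gap). Seated, the panel's z runs along the seal's z; pressed, it goes a few mm deeper.

How it is judged:
On the way:
1. the panel stands on the ledge, leaning on the seal, and has been let go (x of panel in the frame of seal between -0.026 and -0.008 m and y of panel in the frame of seal between -0.015 and 0.015 m and z of panel in the frame of seal between -0.004 and 0.005 m and angle between the z axis of panel and the z axis of seal, either way round below 0.07 rad and angle between panel's own z axis and vertical below 0.6 rad and contact force between panel and seal above 0.2 N and contact force between each of the arm, the fingers and panel below 0.2 N), for 0.2 s.
At the end, for the whole second after the job is handed in: The fingers still push the panel with 6 to 15 N, TCP within 65 mm of its middle; it bears on the seal with over 4 N, all four strips in by 1.5 mm or more; it stands on the ledge (within 6 mm), centred within 15 mm, square within 0.05 rad, at rest (contact force between the fingers and panel between 6 and 15 N and contact force between panel and seal above 4 N and distance between the grasp point and panel_middle below 0.065 m and value of joint each of seal_left, seal_right, seal_top, seal_bottom above 0.0015 m and y of panel in the frame of seal between -0.015 and 0.015 m and z of panel in the frame of seal between -0.004 and 0.006 m and angle between the z axis of panel and the z axis of seal, either way round below 0.05 rad and angle between the y axis of panel and the y axis of seal, either way round below 0.05 rad and angle between panel's own z axis and vertical below 0.6 rad and linear speed of panel below 0.01 m/s); the arm keeps its last pose, push and grip.
It fails at once if the foam seal is crushed (over 25 N) (contact force between panel and seal above 25 N).
It fails at once if the panel falls over (angle between panel's own z axis and vertical above 1.1 rad).
It fails at once if a bystander is moved by more than 30 mm (distance of any of board, tripod, pot, brush_jar, screwdriver, pliers, screw_tin from where it was at the start of the episode above 0.03 m).
It also fails if it takes over 58 s, if anything falls off the work surface, if the arm or the gripper's body presses on something with over 40 N, if the wrist force passes 120 N, or if a joint passes its speed limit or range.

### The arm

A 6-joint arm with a two-finger parallel gripper is mounted at the origin on the work surface. World frame = base frame: x ahead of the robot, y to its left, z up, the work surface at z = 0. Lengths are in m, angles in rad, forces in N, time in s.
With the tool pointing down it reaches from about 0.35 to 0.975 m from the base axis. Payload 4.9 kg.
Tool frame: the origin (TCP) lies between the finger pads, 19 mm behind the fingertips; this is the grasp point; z points along the fingers, y is the line along which they close (so a half turn about z gives the same grasp; the last joint's range is limited). The gripper opens to 85 mm and grips with 20 to 120 N. Pads are 22 mm wide; open, the fingers measure 114 mm over their backs; the gripper's body (76 mm by 85 mm) begins 54 mm behind the grasp point. The pads swing forward as they close: fully open they stand 13 mm farther back than shut.
Start: joints at [-1.433, 0.053, 1.613, -0, 1.476, -0.119], TCP at [0.159, -0.604, 0.25] pointing down, gripper open.
Joint ranges: [-3.01, 3.01], [-1.01, 2.22], [0.06, 2.58], [-1.02, 4.17], [0.09, 2.62], [-3.14, 3.14]. Speed limits (rad/s): [2.57, 2.57, 3.14, 3.14, 3.14, 3.14].

### API

Orientations are given as a unit quaternion [w, x, y, z].
In Python, from plant import manip gives the robot as it stands.
- The arm moves only by the shell command python3 -m crank 'ROWS' [OPENING]. ROWS is JSON, a list of rows, each an object of numbers: "x", "y", "z": the shift along the tool's x, y, z in cm; "turn": the turn about the tool's z in rad. In form: [{"x": .., "y": .., "z": .., "turn": ..}, ...]. A call has 1 to 5 rows; each row shifts and turns the commanded pose from where the row before left it, along the tool's axes as they then stand; what a row does not reach is not made up. A row lasts 1/10 s, in which the tool goes at most 50 mm and 8.59 degrees, less where a joint would pass 70% of its speed; a pose out of reach is approached as far as the arm can. A call with a gripper value outside its range is refused whole. OPENING is the opening in per cent of the stroke, from 0 (shut) to 100 (fully open), set as the call begins (- or left out, the last holds). The fingers move at their own pace and stop on an object; the grip force is fixed at half the most. Time passes only in rows, so rows that do not move let the fingers close. It gives the time, the measured TCP pose, the force, the opening and the grip force at its end, in the units of the state.
- manip.state(): the state, without advancing time (a new reading comes with each control period).
- manip.grab_frame(name): name is "side" or "top"; returns (picture, depth): 420x560x3 uint8, red, green, blue; 420x560 float32, m along the optical axis (not along the pixel's ray), 0 where there is no reading.
- manip.camera_model(name): a dict with "mtx" (3x3 intrinsics, pixels), "world_to_cam" (4x4, takes a point from world to camera coordinates). Camera axes: x right, y down, z forward; pixel columns grow to the right and rows downward; lengths in m; the calibration is good to about 2 mm. A picture is of the moment at which its call begins. camera_model takes no time and is no camera call.
- manip.job_done(): hands the job in; it is judged then, once.
The state is a dict: "time": time; "joint_pos": joint angles; "joint_vel": joint speeds; "joint_efforts": joint torques, N m; "tool_pos": TCP position; "tool_rot": TCP orientation; "contact_force": force on the tool from outside, world axes, zero at the start; "ft_torque": the same for the moment, N m; "gripper_width": opening from 0.0 (shut) to 1.0 (fully open); "grasp_force": force on a finger pad.
Only numpy, scipy, OpenCV 4.12 (cv2) and the standard library are available. Lean on these libraries where they do the work, as an engineer would, in place of code of your own. Each camera call takes 0.05 s, during which the arm holds its last target. There are 200 camera calls.

## Working session

There is one attempt and no reset: what is moved stays moved. The work goes in short steps, Python scripts to look and compute and a shell command to move; the robot and the scene stay as the last step left them, time stands still between calls to the robot, and variables do not carry over. Pictures are saved under pics/ and viewed, at most 10 in all, crops included, and the job is handed in when it is done.

```bash
ls; mkdir -p pics; python3 - <<'E'
from plant import manip
import cv2,numpy as np
for n in("side","top"):
    p,d=manip.grab_frame(n); np.savez(f"{n}0.npz",p=p,d=d); cv2.imwrite(f"pics/{n}0.png",p[:,:,::-1])
    m=manip.camera_model(n); print(n,np.round(m["mtx"],1).tolist(),np.round(m["world_to_cam"],3).tolist(), (d>0).mean())
s=manip.state(); print(s)
E
```

```text
pics
side [[523.2, 0.0, 281.1], [0.0, 523.2, 212.1], [0.0, 0.0, 1.0]] [[0.858, 0.513, 0.011, -0.541], [0.412, -0.676, -0.611, -0.217], [-0.306, 0.528, -0.792, 1.448], [0.0, 0.0, 0.0, 1.0]] 0.9961734693877551
top [[444.1, 0.0, 285.2], [0.0, 444.1, 214.3], [0.0, 0.0, 1.0]] [[-0.011, -0.999, 0.032, -0.009], [-0.996, 0.009, -0.083, 0.609], [0.083, -0.033, -0.996, 1.158], [0.0, 0.0, 0.0, 1.0]] 0.996062925170068
{'time': 0.1, 'joint_pos': array([-1.43300966e+00,  5.33286735e-02,  1.61417280e+00,  7.58689453e-06,
        1.47602172e+00, -1.18989706e-01]), 'joint_vel': array([-0.00030419, -0.00118541, -0.00195696, -0.00221765, -0.0010312 ,
        0.00054843]), 'joint_efforts': array([ 1.22586193e-04, -3.94906068e+01, -3.71362352e+01, -9.91169395e-05,
        3.94961433e-03,  1.93906821e-06]), 'tool_pos': array([ 0.15866123, -0.60396703,  0.24885286]), 'tool_rot': array([-9.65261755e-04,  9.91769136e-01,  1.28035345e-01, -5.29602082e-06]), 'contact_force': array([-0.91352037, -0.09359288,  0.30912381]), 'ft_torque': array([-0.00883101,  0.0060863 ,  0.01000427]), 'grasp_force': 0.0, 'gripper_width': 1.001275536904809}
```

View pics/side0.png

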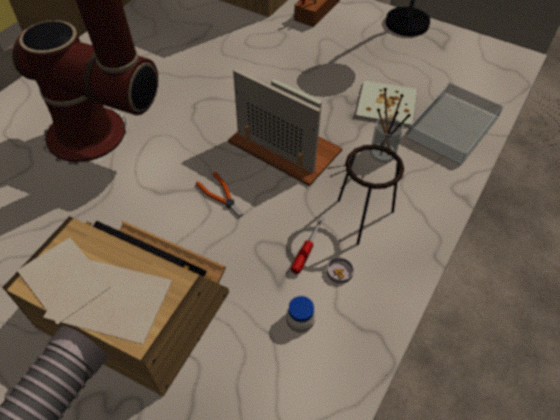

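View pics/top0.png

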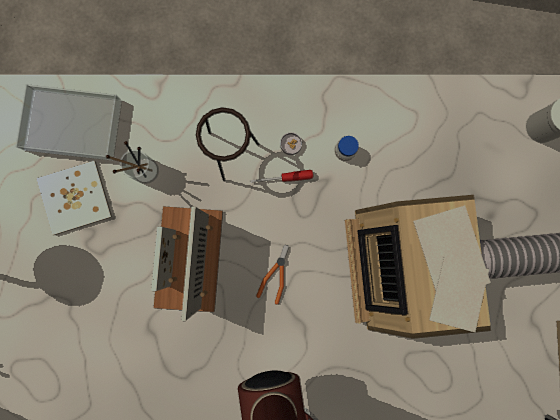

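Side view: the panel stands in the rack around (277,120), and the box is at lower left with its ledge along the line (120,225)–(220,275). Top view: the panel's top edge runs from about (197,207) to (186,318), and the foam frame's corners are at about (360,228), (395,228), (408,312) and (370,312). Next I measure them from the depth images.

```bash
cat > h.py <<'E'
import numpy as np,cv2
from plant import manip
def cloud(n,p=None,d=None):
    if d is None: p,d=manip.grab_frame(n)
    m=manip.camera_model(n); K=m["mtx"]; T=np.linalg.inv(m["world_to_cam"])
    v,u=np.mgrid[:420,:560]
    c=np.stack([(u-K[0,2])/K[0,0]*d,(v-K[1,2])/K[1,1]*d,d],-1)
    return p,c@T[:3,:3].T+T[:3,3],d>0
def load(n): z=np.load(n+"0.npz"); return cloud(n,z["p"],z["d"])
def rect(P): return [np.round(q,4).tolist() for q in cv2.boxPoints(cv2.minAreaRect(P[:,:2].astype(np.float32)))]
E
python3 - <<'E'
from h import *
for n in("top","side"):
    p,W,ok=load(n); x,y,z=W[...,0],W[...,1],W[...,2]
    t=ok&(abs(x-.45)<.6)
    g=t&(abs(z)<.01); print(n,"table z",np.median(z[g]))
    # panel top
    reg=ok&(y>.05)&(y<.4)&(x>.3)&(x<.7)
    q=reg&(z>.21)&(z<.235); 
    if q.sum()>20: print("paneltop",q.sum(),rect(W[q]),np.percentile(W[q][:,2],[5,50,95]))
    q=reg&(z>.145)&(z<.175)&(y>.1)
    q2=reg&(z>.006)&(z<.02)&(p[...,0].astype(int)-p[...,2]>40); print("rackbase",q2.sum(),rect(W[q2]),np.median(W[q2][:,2]))
    # panel face plane
    bx=ok&(y<-.1)&(y>-.6)&(x>.2)&(x<.75)
    q=bx&(z>.16)&(z<.18); print("boxtop",q.sum(),rect(W[q]),np.median(W[q][:,2]))
    dark=bx&(p.max(-1)<60)&(z>.02); print("dark",dark.sum(),rect(W[dark]))
# top: foam z profile along a row through frame
p,W,ok=load("top")
for r in (240,270,300):
    print(r,[(c,p[r,c].tolist(),np.round(W[r,c],3).tolist()) for c in range(344,412,3)])
E
```

```text
top table z -3.9098254438263425e-05
paneltop 613 [[0.36410000920295715, 0.20970000326633453], [0.6123999953269958, 0.18880000710487366], [0.6133000254631042, 0.20010000467300415], [0.36500000953674316, 0.22100000083446503]] [0.21377104 0.22120086 0.22424229]
rackbase 2921 [[0.3449999988079071, 0.056299999356269836], [0.6128000020980835, 0.034299999475479126], [0.6355999708175659, 0.3133000135421753], [0.3677999973297119, 0.3352000117301941]] 0.011701495027173214
boxtop 11814 [[0.3043999969959259, -0.2784999907016754], [0.32350000739097595, -0.4970000088214874], [0.6434000134468079, -0.4690000116825104], [0.6243000030517578, -0.25060001015663147]] 0.17163657694157097
dark 3195 [[0.30250000953674316, -0.2232999950647354], [0.3328000009059906, -0.6146000027656555], [0.6502000093460083, -0.5900999903678894], [0.6198999881744385, -0.1987999975681305]]
side table z -0.0005051365797863472
paneltop 606 [[0.36169999837875366, 0.20679999887943268], [0.6144999861717224, 0.1860000044107437], [0.6158999800682068, 0.20280000567436218], [0.36309999227523804, 0.22360000014305115]] [0.21087485 0.2193
[... 3030 characters left out ...]
[0.383, -0.218, 0.045]), (368, [17, 17, 19], [0.383, -0.225, 0.053]), (371, [68, 56, 40], [0.383, -0.233, 0.05]), (374, [57, 49, 37], [0.383, -0.24, 0.053]), (377, [94, 77, 54], [0.379, -0.257, 0.014]), (380, [94, 78, 55], [0.379, -0.265, 0.014]), (383, [159, 132, 91], [0.379, -0.273, 0.014]), (386, [55, 42, 27], [0.382, -0.273, 0.045]), (389, [18, 14, 9], [0.383, -0.279, 0.055]), (392, [20, 15, 9], [0.384, -0.284, 0.065]), (395, [20, 22, 24], [0.385, -0.287, 0.08]), (398, [10, 11, 12], [0.387, -0.291, 0.092]), (401, [22, 21, 20], [0.395, -0.277, 0.168]), (404, [20, 17, 18], [0.395, -0.284, 0.168]), (407, [144, 120, 84], [0.395, -0.292, 0.166]), (410, [145, 121, 83], [0.395, -0.296, 0.174])]
```

```bash
python3 - <<'E'
import cv2
a=cv2.imread("pics/top0.png")[180:350,330:500];cv2.imwrite("pics/boxtop.png",cv2.resize(a,None,fx=3.5,fy=3.5,interpolation=cv2.INTER_CUBIC))
E
```

```text
(no output)
```

View pics/boxtop.png

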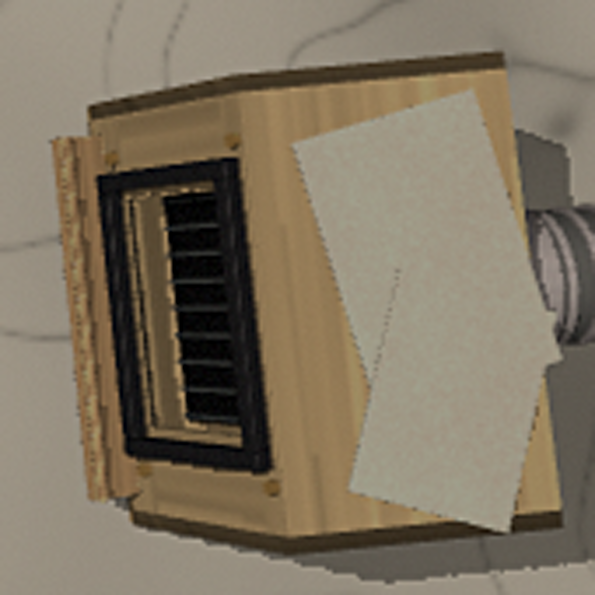

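The crop shows the foam frame with outer corners at about (98,178), (238,158), (270,470) and (130,455), and the ledge and lip to its left. Now I refine the seal frame against its known dimensions.

```bash
cat >> h.py <<'E'
c25,s25=np.cos(np.radians(25)),np.sin(np.radians(25))
def seal(yaw,o):
    ey=np.array([np.cos(yaw),np.sin(yaw),0]); h=np.array([np.sin(yaw),-np.cos(yaw),0]); up=np.array([0,0,1.])
    return np.stack([h*c25-up*s25,ey,h*s25+up*c25],1),np.array(o)
E
python3 - <<'E'
from h import *
yaw=.089
mid=np.array([.4644,-.2660,.1713]); R,_=seal(yaw,[0,0,0]); o=mid-R@[0,0,.155]; print("o",o)
for n in("top","side"):
    p,W,ok=load(n); S=(W-o)@R; near=ok&(abs(S[...,1])<.17)&(S[...,2]>-.02)&(S[...,2]<.17)&(S[...,0]>-.06)&(S[...,0]<.02)
    dark=p.max(-1)<40
    f=near&dark&(abs(S[...,0]+.015)<.006); P=S[f]
    A=np.c_[P[:,1],P[:,2],np.ones(len(P))]; print(n,"foam n",len(P),"x fit [y,z,1]",np.round(np.linalg.lstsq(A,P[:,0],rcond=None)[0],4),"med",np.median(P[:,0]).round(4),"y",np.percentile(P[:,1],[.5,99.5]).round(4),"z",np.percentile(P[:,2],[1,99]).round(4))
    b=near&~dark&(abs(S[...,0])<.006)&((abs(S[...,1])>.115)); P=S[b]
    if len(P)>20:
        A=np.c_[P[:,1],P[:,2],np.ones(len(P))];print("board",len(P),np.round(np.linalg.lstsq(A,P[:,0],rcond=None)[0],4),"y",np.percentile(P[:,1],[.5,99.5]).round(4))
    l=near&(S[...,0]>-.043)&(S[...,0]<-.017)&(abs(S[...,2])<.02)&(abs(S[...,1])<.13); P=S[l]
    if len(P)>20:
        for a in np.arange(-.042,-.016,.003):
            k=abs(P[:,0]-a)<.0015; print("ledge x",a.round(3),k.sum(),np.median(P[k,2]).round(4) if k.any() else None)
    l=near&(S[...,0]<-.02)&(S[...,2]<.015); print("ledge y",np.percentile(S[l][:,1],[.5,99.5]).round(4))
# panel face yaw and centre
p,W,ok=load("side"); m=ok&(W[...,2]>.15)&(W[...,2]<.21)&(W[...,1]>.17)&(W[...,1]<.23)&(W[...,0]>.37)&(W[...,0]<.6)
P=W[m]; f=np.polyfit(P[:,0],P[:,1],1); print("face",len(P),f)
for n in("top","side"):
    p,W,ok=load(n); m=ok&(W[...,2]>.218)&(W[...,2]<.226)&(W[...,1]>.17)&(W[...,1]<.23)&(W[...,0]>.3)&(W[...,0]<.65); P=W[m]
    f=np.polyfit(P[:,0],P[:,1],1); print(n,len(P),f,np.polyval(f,.488),np.percentile(P[:,0],[.5,99.5]))
s=manip.state(); print(s["tool_pos"],s["tool_rot"])
E
```

```text
o [ 0.45857767 -0.20075343  0.03082229]
  return _methods._mean(a, axis=axis, dtype=dtype,
  ret = ret.dtype.type(ret / rcount)
Traceback (most recent call last):
IndexError: index -1 is out of bounds for axis 0 with size 0
```

```bash
cat > fit.py <<'E'
from h import *
import sys
yaw=float(sys.argv[1]); o=np.array(eval(sys.argv[2])); R,_=seal(yaw,[0,0,0])
pc=lambda a,q:np.percentile(a,q).round(4) if len(a) else None
for n in("top","side"):
    p,W,ok=load(n); S=(W-o)@R; near=ok&(abs(S[...,1])<.17)&(S[...,2]>-.02)&(S[...,2]<.17)&(S[...,0]>-.06)&(S[...,0]<.02)
    dark=p.max(-1)<45
    f=near&dark&(abs(S[...,0]+.015)<.007); P=S[f]
    A=np.c_[P[:,1],P[:,2],np.ones(len(P))]; print(n,"foam n",len(P),"x fit [y,z,1]",np.round(np.linalg.lstsq(A,P[:,0],rcond=None)[0],4),"med",pc(P[:,0],50),"y",pc(P[:,1],[.5,99.5]),"z",pc(P[:,2],[1,99]))
    b=near&~dark&(abs(S[...,0])<.008)&((abs(S[...,1])>.115)); P=S[b]
    if len(P)>20:
        A=np.c_[P[:,1],P[:,2],np.ones(len(P))];print("board",len(P),np.round(np.linalg.lstsq(A,P[:,0],rcond=None)[0],4),"y",pc(P[:,1],[.5,99.5]))
    l=near&(S[...,0]>-.050)&(S[...,0]<-.017)&(abs(S[...,2])<.02)&(abs(S[...,1])<.13); P=S[l]
    print("ledge x:z",[(a.round(3),k.sum(),pc(P[k,2],50)) for a in np.arange(-.046,-.016,.003) for k in [abs(P[:,0]-a)<.0015]])
    l=near&(S[...,0]<-.02)&(S[...,2]<.015); print("ledge y",pc(S[l][:,1],[.5,99.5]))
E
python3 fit.py .089 '[.4586,-.2175,.031]'
python3 - <<'E'
from h import *
p,W,ok=load("side"); m=ok&(W[...,2]>.15)&(W[...,2]<.21)&(W[...,1]>.17)&(W[...,1]<.23)&(W[...,0]>.37)&(W[...,0]<.6)
P=W[m]; f=np.polyfit(P[:,0],P[:,1],1); print("face",len(P),f)
for n in("top","side"):
    p,W,ok=load(n); m=ok&(W[...,2]>.218)&(W[...,2]<.226)&(W[...,1]>.17)&(W[...,1]<.23)&(W[...,0]>.3)&(W[...,0]<.65); P=W[m]
    f=np.polyfit(P[:,0],P[:,1],1); print(n,len(P),f,np.polyval(f,.488),np.percentile(P[:,0],[.5,99.5]))
E
```

```text
top foam n 860 x fit [y,z,1] [ 0.0056 -0.0018 -0.0098] med -0.0099 y [-0.1008  0.1066] z [0.0075 0.1535]
board 1576 [0.0057 0.0075 0.0039] y [-0.1574  0.162 ]
ledge x:z [(np.float64(-0.046), np.int64(0), None), (np.float64(-0.043), np.int64(0), None), (np.float64(-0.04), np.int64(1), np.float64(-0.0025)), (np.float64(-0.037), np.int64(139), np.float64(0.0001)), (np.float64(-0.034), np.int64(308), np.float64(0.0)), (np.float64(-0.031), np.int64(94), np.float64(0.0061)), (np.float64(-0.028), np.int64(25), np.float64(0.005)), (np.float64(-0.025), np.int64(49), np.float64(0.0019)), (np.float64(-0.022), np.int64(98), np.float64(0.0013)), (np.float64(-0.019), np.int64(89), np.float64(0.0009))]
ledge y [-0.1305  0.1367]
side foam n 42 x fit [y,z,1] [ 0.0038  0.0036 -0.009 ] med -0.0085 y [-0.0976  0.0951] z [0.1376 0.1536]
board 214 [ 0.0065  0.0425 -0.0008] y [-0.1556  0.1623]
ledge x:z [(np.float64(-0.046), np.int64(0), None), (np.float64(-0.043), np.int64(0), None), (np.float64(-0.04), np.int64(0), None), (np.float64(-0.037), np.int64(15), np.float64(0.0056)), (np.float64(-0.034), np.int64(131), np.float64(0.0061)), (np.float64(-0.031), np.int64(149), np.float64(0.0064)), (np.float64(-0.028), np.int64(145), np.float64(0.0006)), (np.float64(-0.025), np.int64(146), np.float64(0.0003)), (np.float64(-0.022), np.int64(142), np.float64(0.0005)), (np.float64(-0.019), np.int64(143), np.float64(0.0003))]
ledge y [-0.131   0.1378]
face 1488 [-0.08418604  0.24181692]
top 524 [-0.08105165  0.24436374] 0.20481054011359318 [0.36546665 0.6106297 ]
side 357 [-0.08588904  0.2460051 ] 0.20409124700265227 [0.36649473 0.61193884]
```

```bash
python3 -c "
from h import *
R,_=seal(.084,[0,0,0]); print(list(np.array([.4586,-.2175,.031])+R@[.0045,.0027,.0007]))"
python3 fit.py .084 '[.4618,-.2211,.0297]'
```

```text
[np.float64(0.46165748234671244), np.float64(-0.22163226127913876), np.float64(0.02973263327309251)]
top foam n 1167 x fit [y,z,1] [ 0.002  -0.0011 -0.013 ] med -0.0134 y [-0.1034  0.1039] z [0.0064 0.1535]
board 1691 [0.0026 0.0079 0.0003] y [-0.1601  0.1593]
ledge x:z [(np.float64(-0.046), np.int64(0), None), (np.float64(-0.043), np.int64(6), np.float64(-0.0004)), (np.float64(-0.04), np.int64(264), np.float64(-0.0005)), (np.float64(-0.037), np.int64(228), np.float64(0.0024)), (np.float64(-0.034), np.int64(60), np.float64(0.0055)), (np.float64(-0.031), np.int64(14), np.float64(0.0027)), (np.float64(-0.028), np.int64(80), np.float64(0.0011)), (np.float64(-0.025), np.int64(89), np.float64(0.0008)), (np.float64(-0.022), np.int64(94), np.float64(0.0006)), (np.float64(-0.019), np.int64(82), np.float64(0.0003))]
ledge y [-0.1333  0.1339]
side foam n 297 x fit [y,z,1] [ 0.0019 -0.0013 -0.0103] med -0.0104 y [-0.1026  0.1049] z [0.024 0.154]
board 346 [ 0.0062  0.0309 -0.0011] y [-0.1586  0.1602]
ledge x:z [(np.float64(-0.046), np.int64(0), None), (np.float64(-0.043), np.int64(0), None), (np.float64(-0.04), np.int64(50), np.float64(0.0056)), (np.float64(-0.037), np.int64(145), np.float64(0.0061)), (np.float64(-0.034), np.int64(153), np.float64(0.004)), (np.float64(-0.031), np.int64(146), np.float64(-0.0001)), (np.float64(-0.028), np.int64(140), np.float64(-0.0001)), (np.float64(-0.025), np.int64(143), np.float64(-0.0)), (np.float64(-0.022), np.int64(146), np.float64(-0.0002)), (np.float64(-0.019), np.int64(148), np.float64(0.0004))]
ledge y [-0.1339  0.1347]
```

```bash
python3 -m crank '[{"z":-4,"turn":0.14},{"z":-4,"turn":0.14},{"z":-2,"turn":0.061},{}]' 100
cat > nav.py <<'E'
# remaining shift in tool axes to target x y z yaw
from h import *
import sys
t=np.array([float(a) for a in sys.argv[1:4]]); yaw=float(sys.argv[4])
s=manip.state(); q=s["tool_rot"]
from scipy.spatial.transform import Rotation as Ro
R=Ro.from_quat(np.r_[q[1:],q[0]]).as_matrix(); y=np.arctan2(R[1,0],R[0,0])
print("t",round(s["time"],2),"pos",s["tool_pos"].round(4),"yaw",y.round(4),"tilt",R[2].round(3),"shift cm",(R.T@(t-s["tool_pos"])*100).round(2),"turn",round((y-yaw+np.pi)%(2*np.pi)-np.pi,4),"F",s["contact_force"].round(2),"grip",s["grasp_force"],s["gripper_width"])
E
python3 nav.py .4885 .2046 .35 -.084
```

```text
t 0.1 pos [ 0.1587 -0.604   0.2489] yaw 0.2568 tilt [ 0.    -0.002 -1.   ] shift cm [ 52.44 -69.85  -9.97] turn 0.3408 F [-0.91 -0.09  0.31] grip 0.0 1.001275536904809schema error: expected keys x, y, z, turn
```

```bash
python3 -m crank '[{"x":0,"y":0,"z":-4,"turn":0.14},{"x":0,"y":0,"z":-4,"turn":0.14},{"x":0,"y":0,"z":-2,"turn":0.061},{"x":0,"y":0,"z":0,"turn":0}]' 100
python3 nav.py .4885 .2046 .35 -.084
```

```text
time: 0.5
tool_pos: [0.1589, -0.6057, 0.3546]
tool_rot: [0.004, 0.999, -0.042, 0.001]
contact_force: [0.3, -0.6, 1.0]
gripper_width: 0.998
grasp_force: 0.0
t 0.5 pos [ 0.1589 -0.6057  0.3546] yaw -0.0843 tilt [ 0.002  0.007 -1.   ] shift cm [ 26.02 -83.52  -0.09] turn -0.0003 F [ 0.29 -0.57  1.03] grip 0.0 0.9983484012728744
```

```bash
python3 -m crank '[{"x":4,"y":-2,"z":0,"turn":0},{"x":4,"y":-2,"z":0,"turn":0},{"x":4,"y":-2,"z":0,"turn":0},{"x":4,"y":-2,"z":0,"turn":0},{"x":4,"y":-2,"z":0,"turn":0}]' 100 | head -2
python3 -m crank '[{"x":1.2,"y":-4.5,"z":0,"turn":0},{"x":1.2,"y":-4.5,"z":0,"turn":0},{"x":1.2,"y":-4.5,"z":0,"turn":0},{"x":1.2,"y":-4.5,"z":0,"turn":0},{"x":1.2,"y":-4.5,"z":0,"turn":0}]' | head -2
python3 -m crank '[{"x":0,"y":-4.5,"z":0,"turn":0},{"x":0,"y":-4.5,"z":0,"turn":0},{"x":0,"y":-4.5,"z":0,"turn":0},{"x":0,"y":-4.5,"z":0,"turn":0},{"x":0,"y":-4.5,"z":0,"turn":0}]' | head -2
python3 -m crank '[{"x":0,"y":-4.5,"z":0,"turn":0},{"x":0,"y":-4.5,"z":0,"turn":0},{"x":0,"y":-4.5,"z":0,"turn":0},{"x":0,"y":-4.5,"z":0,"turn":0},{"x":0,"y":0,"z":0,"turn":0}]' | head -2
python3 nav.py .4885 .2046 .35 -.084
```

```text
time: 1.0
tool_pos: [0.3676, -0.5202, 0.3474]
time: 1.5
tool_pos: [0.445, -0.3003, 0.3475]
time: 2.0
tool_pos: [0.4633, -0.0764, 0.3477]
time: 2.5
tool_pos: [0.4782, 0.1054, 0.3475]
t 2.5 pos [0.4782 0.1054 0.3475] yaw -0.076 tilt [-0.004 -0.001 -1.   ] shift cm [ 0.27 -9.97 -0.24] turn 0.008 F [-0.91 -0.31  0.56] grip 0.0 1.0019583386005533
```

```bash
python3 -m crank '[{"x":0.2,"y":-4.2,"z":0,"turn":0},{"x":0.1,"y":-4.2,"z":0,"turn":0},{"x":0,"y":-1.6,"z":0,"turn":0.008},{"x":0,"y":0,"z":0,"turn":0},{"x":0,"y":0,"z":0,"turn":0}]' | head -1
python3 nav.py .4885 .2046 .202 -.084
```

```text
time: 3.0
t 3.0 pos [0.4903 0.1997 0.3485] yaw -0.0917 tilt [-0.002  0.002 -1.   ] shift cm [-0.19 -0.5  14.65] turn -0.0077 F [-0.3  -0.55  1.1 ] grip 0.0 1.0015889446314408
```

```bash
python3 -m crank '[{"x":-0.1,"y":-0.4,"z":3,"turn":-0.006},{"x":0,"y":0,"z":3,"turn":0},{"x":0,"y":0,"z":0,"turn":0},{"x":0,"y":0,"z":0,"turn":0}]' | head -1
python3 nav.py .4885 .2046 .202 -.084
```

```text
time: 3.4
t 3.4 pos [0.4898 0.2033 0.2897] yaw -0.0876 tilt [-0.001  0.001 -1.   ] shift cm [-0.13 -0.12  8.77] turn -0.0036 F [0.01 0.18 1.12] grip 0.0 1.0037989612744127
```

```bash
python3 -m crank '[{"x":-0.1,"y":-0.1,"z":3,"turn":0},{"x":0,"y":0,"z":3,"turn":0},{"x":0,"y":0,"z":2.8,"turn":0},{"x":0,"y":0,"z":0,"turn":0},{"x":0,"y":0,"z":0,"turn":0}]' | head -1
python3 nav.py .4885 .2046 .202 -.084
python3 -m crank '[{"x":0,"y":0,"z":0,"turn":0},{"x":0,"y":0,"z":0,"turn":0},{"x":0,"y":0,"z":0,"turn":0},{"x":0,"y":0,"z":0,"turn":0},{"x":0,"y":0,"z":0,"turn":0}]' 0
python3 -m crank '[{"x":0,"y":0,"z":0,"turn":0},{"x":0,"y":0,"z":0,"turn":0},{"x":0,"y":0,"z":0,"turn":0},{"x":0,"y":0,"z":0,"turn":0},{"x":0,"y":0,"z":0,"turn":0}]'
python3 nav.py .4885 .2046 .202 -.084
```

```text
time: 3.9
t 3.9 pos [0.49   0.2054 0.204 ] yaw -0.0867 tilt [ 0.002 -0.001 -1.   ] shift cm [-0.14  0.1   0.2 ] turn -0.0027 F [ 0.9  -0.1   0.43] grip 0.0 1.0010755753769245
time: 4.4
tool_pos: [0.4892, 0.2057, 0.2023]
tool_rot: [-0.0, 0.999, -0.043, 0.0]
contact_force: [-0.1, -0.7, 0.3]
gripper_width: 0.144
grasp_force: 0.0
time: 4.9
tool_pos: [0.4894, 0.2057, 0.2024]
tool_rot: [-0.0, 0.999, -0.043, 0.0]
contact_force: [1.1, 0.0, 3.3]
gripper_width: 0.104
grasp_force: 59.2
t 4.9 pos [0.4894 0.2057 0.2024] yaw -0.0862 tilt [ 0.001 -0.    -1.   ] shift cm [-0.08  0.11  0.04] turn -0.0022 F [1.15 0.02 3.25] grip 59.20804560184479 0.10426836571096317
```

```bash
python3 -m crank '[{"x":0,"y":0,"z":-1.5,"turn":0},{"x":0,"y":0,"z":-2.5,"turn":0},{"x":0,"y":0,"z":-2.5,"turn":0},{"x":0,"y":0,"z":-2.5,"turn":0},{"x":0,"y":0,"z":-1.5,"turn":0}]' 
python3 -m crank '[{"x":0,"y":0.5,"z":0,"turn":-0.05},{"x":0,"y":2,"z":0,"turn":-0.06},{"x":0,"y":2,"z":0,"turn":-0.06},{"x":0,"y":1,"z":0,"turn":0},{"x":0,"y":0,"z":0,"turn":0}]' 
python3 -c "
from h import *
R,o=seal(.082,[.4618,-.2213,.03]); up=np.array([0,0,1]); h=np.array([-np.sin(.082),np.cos(.082),0])
c=o+R@[-.0275,0,0]   # outer lower corner target
print('outer corner',c,'panel centre bottom',c-h*.005)
"
python3 - <<'E'
from h import *
for n in("top","side"):
    p,d=manip.grab_frame(n); _,W,ok=cloud(n,p,d); cv2.imwrite(f"pics/{n}1.png",p[:,:,::-1])
    s=manip.state()["tool_pos"]
    bright=p.min(-1)>90
    m=ok&(W[...,2]>.04)&(W[...,2]<s[2]-.04)&(abs(W[...,1]-s[1])<.03)&(abs(W[...,0]-s[0])<.16); P=W[m]
    for lo,hi in((.11,.16),(.16,.22),(.22,.27)):
        q=P[(P[:,2]>lo)&(P[:,2]<hi)]
        if len(q)>30: print(n,lo,len(q),np.polyfit(q[:,0]-s[0],q[:,1]-s[1],1).round(4),np.percentile(q[:,0],[1,99]).round(4),q[:,2].min())
    print(P[:,2].min(),np.percentile(P[:,2],1), (s).round(4))
E
python3 nav.py .4645 -.19 .3 .082
```

```text
time: 5.4
tool_pos: [0.4889, 0.2056, 0.3085]
tool_rot: [-0.0, 0.999, -0.043, 0.0]
contact_force: [0.4, 0.4, -5.6]
gripper_width: 0.107
grasp_force: 58.9
time: 5.9
tool_pos: [0.489, 0.1498, 0.3062]
tool_rot: [0.0, 0.999, 0.04, -0.001]
contact_force: [-0.1, -0.2, -5.1]
gripper_width: 0.112
grasp_force: 59.0
outer corner [ 0.45975857 -0.19646028  0.041622  ] panel centre bottom [ 0.46016811 -0.20144348  0.041622  ]
top 0.11 48 [ 0.0836 -0.0064] [0.5555 0.6104] 0.11768075664776423
top 0.16 77 [ 0.0851 -0.0065] [0.5579 0.6115] 0.16024150950203397
top 0.22 72 [ 0.082  -0.0062] [0.5564 0.6118] 0.22006637019729336
0.11768075664776423 0.11931930755606483 [0.489  0.1506 0.3064]
side 0.11 1219 [ 0.0835 -0.0052] [0.3675 0.6124] 0.11343313314857728
side 0.16 1841 [ 0.0822 -0.0053] [0.3673 0.6126] 0.160025360066391
side 0.22 1594 [ 0.083  -0.0053] [0.3677 0.6124] 0.22005940643384625
0.042609836536451784 0.11636961654223946 [0.489  0.151  0.3065]
t 6.0 pos [0.489  0.151  0.3065] yaw 0.0827 tilt [-0.001 -0.001 -1.   ] shift cm [-5.26 33.78  0.63] turn 0.0007 F [ 0.92  0.22 -4.78] grip 59.04774069786072 0.1076258830316038
```

View pics/side1.png

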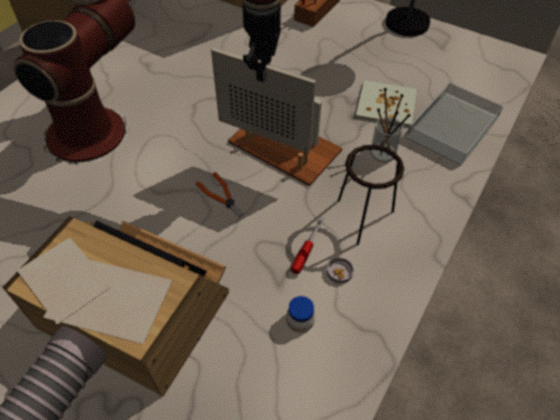

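The panel hangs square, from (215,52) to (318,145) in the side view, with nothing disturbed. Carry it over the ledge.

```bash
python3 -m crank '[{"x":0,"y":1.5,"z":0,"turn":0},{"x":0,"y":3.5,"z":0,"turn":0},{"x":0,"y":4,"z":0,"turn":0},{"x":0,"y":4,"z":0,"turn":0},{"x":0,"y":4,"z":0,"turn":0}]' |head -1
python3 -m crank '[{"x":0,"y":4,"z":0,"turn":0},{"x":0,"y":4,"z":0,"turn":0},{"x":0,"y":4,"z":0,"turn":0},{"x":0,"y":2,"z":0,"turn":0},{"x":0,"y":0,"z":0,"turn":0}]' |head -1
python3 nav.py .459 -.2014 .27 .082
```

```text
time: 6.5
time: 7.0
t 7.0 pos [ 0.5151 -0.1609  0.3067] yaw 0.08 tilt [-0.001  0.001 -1.   ] shift cm [-5.91  3.58  3.68] turn -0.002 F [-0.3   0.68 -4.95] grip 59.514872431755066 0.11207608186877825
```

```bash
python3 -m crank '[{"x":-1.5,"y":0.8,"z":0,"turn":0},{"x":-2,"y":1.2,"z":1,"turn":0},{"x":-1.7,"y":1.1,"z":1.5,"turn":-0.002},{"x":-0.7,"y":0.5,"z":1.2,"turn":0},{"x":0,"y":0,"z":0,"turn":0}]' |head -1
python3 -m crank '[{"x":0,"y":0,"z":0,"turn":0},{"x":0,"y":0,"z":0,"turn":0}]' |head -1
python3 nav.py .459 -.2014 .235 .082
python3 - <<'E'
from h import *
for n in("top","side"):
    p,d=manip.grab_frame(n); _,W,ok=cloud(n,p,d); np.savez(f"{n}2.npz",p=p,d=d)
    s=manip.state()["tool_pos"]; L=np.array([np.cos(.082),np.sin(.082)])
    m=ok&(W[...,2]>.09)&(W[...,2]<s[2]-.03)&(abs(W[...,1]-s[1])<.03)&(abs(W[...,0]-s[0])<.16); P=W[m]
    if len(P)>30: print(n,len(P),np.polyfit(P[:,0]-s[0],P[:,1]-s[1],1).round(4),np.percentile(P[:,0],[1,99]).round(4),s.round(4))
E
```

```text
time: 7.5
time: 7.7
t 7.7 pos [ 0.4602 -0.1987  0.271 ] yaw 0.0868 tilt [ 0.002  0.001 -1.   ] shift cm [-0.15  0.26  3.6 ] turn 0.0048 F [ 0.69  0.51 -4.09] grip 59.54960346221924 0.10587868281240555
top 764 [0.0884 0.0044] [0.3385 0.5821] [ 0.4603 -0.1987  0.2711]
side 4159 [ 0.0897 -0.0049] [0.3389 0.5839] [ 0.4602 -0.1988  0.271 ]
```

```bash
python3 -m crank '[{"x":-0.1,"y":0.25,"z":1,"turn":0.004},{"x":0,"y":0,"z":1,"turn":0},{"x":0,"y":0,"z":1,"turn":0},{"x":0,"y":0,"z":0,"turn":0},{"x":0,"y":0,"z":0,"turn":0}]' |head -1
python3 nav.py .459 -.2014 .2316 .082
```

```text
time: 8.3
t 8.3 pos [ 0.4583 -0.2014  0.2391] yaw 0.0818 tilt [-0.001 -0.001 -1.   ] shift cm [0.07 0.   0.75] turn -0.0002 F [ 0.63  0.72 -4.69] grip 59.46126580238342 0.11112672891877065
```

```bash
for i in 1 2; do python3 -m crank '[{"x":0,"y":0,"z":0.2,"turn":0},{"x":0,"y":0,"z":0.1,"turn":0},{"x":0,"y":0,"z":0,"turn":0}]' |head -1
python3 nav.py .459 -.2014 .2316 .082; done
```

```text
time: 8.6
t 8.6 pos [ 0.4587 -0.2017  0.2372] yaw 0.0818 tilt [ 0.  0. -1.] shift cm [ 0.03 -0.02  0.56] turn -0.0002 F [-0.61  0.27 -4.77] grip 59.55245018005371 0.10867418174624577
time: 8.9
t 8.9 pos [ 0.4585 -0.2015  0.2337] yaw 0.0818 tilt [-0. -0. -1.] shift cm [ 0.05 -0.01  0.21] turn -0.0002 F [ 0.22 -0.53 -5.81] grip 59.55128788948059 0.10698195905296622
```

```bash
for i in 1 2; do python3 -m crank '[{"x":0,"y":0,"z":0.1,"turn":0},{"x":0,"y":0,"z":0.1,"turn":0},{"x":0,"y":0,"z":0,"turn":0}]' |head -1
python3 nav.py .459 -.2014 .2316 .082; done
```

```text
time: 9.2
t 9.2 pos [ 0.4587 -0.2017  0.2321] yaw 0.0817 tilt [ 0.  0. -1.] shift cm [ 0.03 -0.02  0.05] turn -0.0003 F [ 0.62 -0.23 -4.58] grip 59.76679265499115 0.10932744368620453
time: 9.5
t 9.5 pos [ 0.4591 -0.2021  0.2316] yaw 0.0817 tilt [ 0.002  0.002 -1.   ] shift cm [-0.01 -0.07 -0.  ] turn -0.0003 F [-1.68 -0.09  4.14] grip 60.865405797958374 0.111651882856391
```

Contact came at the predicted height, so the panel is on the ledge. Next I open halfway so it tips onto the rear finger, then follow it back.

```bash
python3 -m crank '[{"x":0,"y":0,"z":-0.1,"turn":0},{"x":0,"y":0,"z":0,"turn":0},{"x":0,"y":0,"z":0,"turn":0},{"x":0,"y":0,"z":0,"turn":0},{"x":0,"y":0,"z":0,"turn":0}]' 45
python3 -m crank '[{"x":0,"y":0,"z":0,"turn":0},{"x":0,"y":0,"z":0,"turn":0},{"x":0,"y":0,"z":0,"turn":0}]' |head -1
python3 nav.py .459 -.278 .2316 .082
python3 - <<'E'
from h import *
a=[]
for n in("top","side"):
    p,d=manip.grab_frame(n); np.savez(f"{n}3.npz",p=p,d=d)
    a.append(p[:,:,::-1][180:350,330:520] if n=="top" else p[:,:,::-1][120:290,40:270])
a=[cv2.resize(x,(400,int(400*x.shape[0]/x.shape[1]))) for x in a]
h=max(x.shape[0] for x in a); cv2.imwrite("pics/c3.png",np.hstack([cv2.copyMakeBorder(x,0,h-x.shape[0],0,0,0) for x in a]))
E
```

```text
time: 10.0
tool_pos: [0.4587, -0.2016, 0.2309]
tool_rot: [-0.0, 0.999, 0.041, 0.0]
contact_force: [-0.2, 0.6, -0.2]
gripper_width: 0.452
grasp_force: 0.1
time: 10.3
t 10.3 pos [ 0.4586 -0.2016  0.2309] yaw 0.0818 tilt [-0. -0. -1.] shift cm [-0.59  7.62 -0.07] turn -0.0002 F [ 0.81 -0.51  0.41] grip 0.13418586571788182 0.44918302536115917
```

View pics/c3.png

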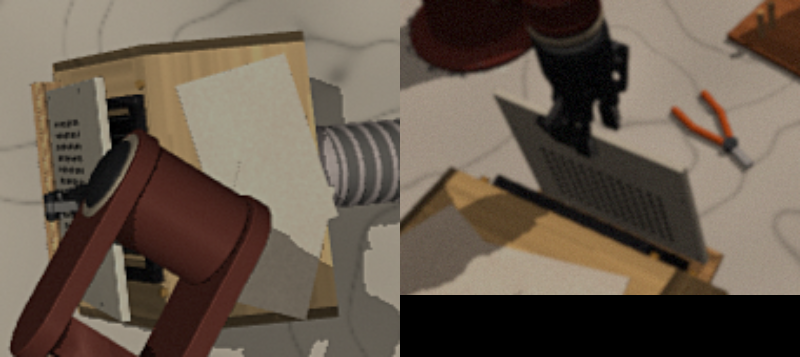

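The panel (left crop (45–130, 80–320)) stands on the ledge, leaning on the rear finger. I lower it back.

```bash
python3 -m crank '[{"x":0,"y":0.6,"z":0,"turn":0},{"x":0,"y":0.8,"z":0,"turn":0},{"x":0,"y":0.8,"z":0,"turn":0},{"x":0,"y":0.8,"z":0,"turn":0},{"x":0,"y":0.8,"z":0,"turn":0}]' |sed -n '1p;4p'
python3 -m crank '[{"x":0,"y":0.8,"z":0,"turn":0},{"x":0,"y":0.6,"z":0,"turn":0},{"x":0,"y":0.5,"z":0,"turn":0},{"x":0,"y":0.5,"z":0,"turn":0},{"x":0,"y":0.4,"z":0,"turn":0}]' |sed -n '1p;4p'
python3 -m crank '[{"x":0,"y":0.4,"z":0,"turn":0},{"x":0,"y":0.4,"z":0,"turn":0},{"x":0,"y":0,"z":0,"turn":0},{"x":0,"y":0,"z":0,"turn":0}]' |sed -n '1p;4p'
python3 nav.py .459 -.278 .2316 .082
cat > look.py <<'E'
from h import *
import sys
k=sys.argv[1]
R,o=seal(.082,[.4618,-.2213,.03])
a=[]
for n in("top","side"):
    p,W,ok=cloud(n); S=(W-o)@R
    m=ok&(abs(S[...,1])<.13)&(S[...,2]>.02)&(S[...,2]<.215)&(abs(S[...,0]+.02)<.02)&(p.min(-1)>70)&(np.ptp(p.astype(int),-1)<28)
    P=S[m]
    if len(P)>50:
        A=np.c_[P[:,1],P[:,2],np.ones(len(P))]; f=np.linalg.lstsq(A,P[:,0],rcond=None)[0]
        print(n,len(P),"x=",f.round(4),"y",np.percentile(P[:,1],[1,99]).round(4),"z",np.percentile(P[:,2],[1,99]).round(4))
    a.append(p[:,:,::-1][180:350,330:520] if n=="top" else p[:,:,::-1][120:290,40:270])
a=[cv2.resize(x,(400,int(400*x.shape[0]/x.shape[1]))) for x in a]
h=max(x.shape[0] for x in a); cv2.imwrite(f"pics/c{k}.png",np.hstack([cv2.copyMakeBorder(x,0,h-x.shape[0],0,0,0) for x in a]))
E
python3 look.py 4
```

```text
time: 10.9
contact_force: [-0.3, -0.9, -0.1]
time: 11.4
contact_force: [-0.3, -0.9, -1.7]
time: 11.8
contact_force: [0.5, -1.5, 0.1]
t 11.8 pos [ 0.4647 -0.2756  0.2313] yaw 0.0817 tilt [ 0.  0. -1.] shift cm [-0.59  0.2  -0.03] turn -0.0003 F [ 0.5  -1.47  0.15] grip 0.6848665745928884 0.447395351396901
top 3576 x= [-0.0042  0.0034 -0.0259] y [-0.1187  0.1214] z [0.0218 0.2114]
side 185 x= [ 0.0035 -0.0821 -0.0031] y [-0.1241  0.1222] z [0.1756 0.2127]
```

View pics/c4.png

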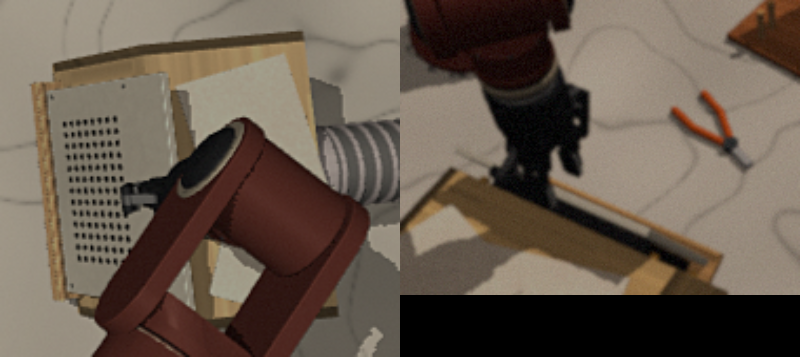

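The panel lies parallel to the seal (left crop, (50–175, 78–300)). I open fully and lift clear.

```bash
python3 -m crank '[{"x":0,"y":0.2,"z":0,"turn":0},{"x":0,"y":0.1,"z":0,"turn":0},{"x":0,"y":0,"z":0,"turn":0},{"x":0,"y":0,"z":0,"turn":0}]' 90 |sed -n '1p;4,6p'
python3 -m crank '[{"x":0,"y":0,"z":-2,"turn":0},{"x":0,"y":0,"z":-3,"turn":0},{"x":0,"y":0,"z":-3,"turn":0},{"x":0,"y":0,"z":-3,"turn":0},{"x":0,"y":0,"z":0,"turn":0}]' |sed -n '1p;4,6p'
python3 look.py 5
python3 nav.py .46 -.10 .3 -1.489
```

```text
time: 12.3
contact_force: [0.8, -0.1, -0.1]
gripper_width: 0.899
grasp_force: 0.0
time: 12.8
contact_force: [1.1, -0.6, 0.5]
gripper_width: 0.902
grasp_force: 0.0
top 4601 x= [-0.0016  0.0198 -0.0258] y [-0.1221  0.1209] z [0.022  0.2112]
side 356 x= [ 0.0016 -0.1575  0.0158] y [-0.124   0.1188] z [0.2055 0.2131]
t 12.9 pos [ 0.4652 -0.2785  0.3416] yaw 0.0819 tilt [ 0.001  0.001 -1.   ] shift cm [  0.94 -17.83   4.15] turn 1.5709 F [-0.66 -0.41 -0.38] grip 0.0 0.9017323434608918
```

```bash
python3 -c "
from plant import manip; print(manip.state()['joint_pos'].round(3))"
python3 -m crank '[{"x":0,"y":-3,"z":0,"turn":0},{"x":0,"y":-4.5,"z":0,"turn":0},{"x":0,"y":-4.5,"z":0,"turn":0},{"x":0,"y":-4.5,"z":0,"turn":0},{"x":0,"y":-1.5,"z":0,"turn":0}]' 0 |head -2
python3 nav.py .4590 -.185 .125 -1.489
```

```text
[-0.677 -0.185  1.689  0.     1.636  0.812]
time: 13.4
tool_pos: [0.4492, -0.0958, 0.339]
t 13.4 pos [ 0.4492 -0.0958  0.339 ] yaw 0.0852 tilt [-0.002 -0.002 -1.   ] shift cm [ 0.27  9.01 21.38] turn 1.5742 F [-0.22  0.01 -0.58] grip 0.0 0.043229709914975184
```

```bash
python3 -m crank '[{"x":0,"y":0,"z":2,"turn":0.145},{"x":0,"y":0,"z":2,"turn":0.145},{"x":0,"y":0,"z":2,"turn":0.145},{"x":0,"y":0,"z":2,"turn":0.145},{"x":0,"y":0,"z":2,"turn":0.145}]' 0 |head -1
python3 -m crank '[{"x":0,"y":0,"z":2,"turn":0.145},{"x":0,"y":0,"z":2,"turn":0.145},{"x":0,"y":0,"z":2,"turn":0.145},{"x":0,"y":0,"z":2,"turn":0.145},{"x":0,"y":0,"z":2,"turn":0.145}]' |head -1
python3 -m crank '[{"x":0,"y":0,"z":1,"turn":0.12},{"x":0,"y":0,"z":0,"turn":0},{"x":0,"y":0,"z":0,"turn":0}]' |head -1
python3 nav.py .4590 -.185 .125 -1.489
```

```text
time: 13.9
time: 14.4
time: 14.7
t 14.7 pos [ 0.4496 -0.099   0.1301] yaw -1.486 tilt [-0.001  0.002 -1.   ] shift cm [ 8.65 -0.21  0.51] turn 0.003 F [1.01 0.48 0.06] grip 0.0 0.001180017622913337
```

```bash
python3 -m crank '[{"x":2.5,"y":-0.1,"z":0.3,"turn":0},{"x":3,"y":-0.1,"z":0.2,"turn":0},{"x":2.5,"y":0,"z":0,"turn":0.003},{"x":0.6,"y":0,"z":0,"turn":0},{"x":0,"y":0,"z":0,"turn":0}]' |head -1
python3 -m crank '[{"x":0,"y":0,"z":0,"turn":0},{"x":0,"y":0,"z":0,"turn":0},{"x":0,"y":0,"z":0,"turn":0}]' |head -1
python3 nav.py .4614 -.217 .125 -1.489
python3 look.py 6
```

```text
time: 15.2
time: 15.5
t 15.5 pos [ 0.4593 -0.1837  0.126 ] yaw -1.4899 tilt [-0. -0. -1.] shift cm [3.33 0.06 0.1 ] turn -0.0009 F [ 1.56  0.24 -0.3 ] grip 0.0 0.002250066201044552
top 2439 x= [-0.0059  0.0246 -0.0262] y [-0.1231  0.1219] z [0.0227 0.2118]
side 362 x= [ 0.0112  0.0235 -0.0221] y [-0.1237  0.121 ] z [0.2061 0.2135]
```

View pics/c6.png

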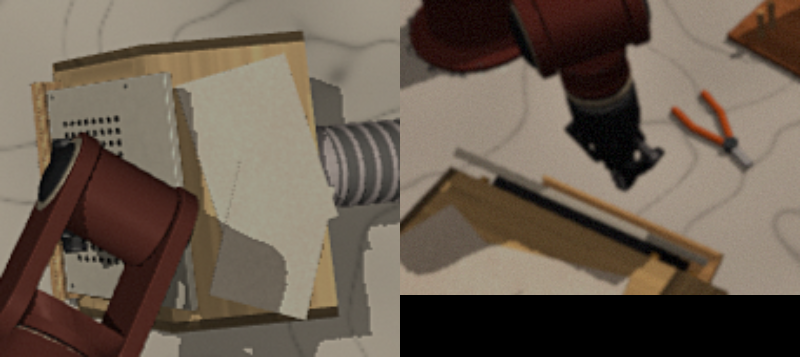

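The hand is in front of the seated panel with its fingers closed, and the panel is unchanged. I approach and feel for contact.

```bash
python3 -m crank '[{"x":1,"y":0,"z":0,"turn":0},{"x":1,"y":0,"z":0,"turn":0},{"x":0.5,"y":0,"z":0,"turn":0},{"x":0,"y":0,"z":0,"turn":0}]' |sed -n '1,2p;4p'
for i in 1 2 3; do python3 -m crank '[{"x":0.1,"y":0,"z":0.05,"turn":0},{"x":0.1,"y":0,"z":0.05,"turn":0},{"x":0,"y":0,"z":0,"turn":0},{"x":0,"y":0,"z":0,"turn":0}]' |sed -n '1,2p;4p'; done
```

```text
time: 16.0
tool_pos: [0.4614, -0.2105, 0.1261]
contact_force: [0.5, -0.1, 0.5]
time: 16.4
tool_pos: [0.4614, -0.2113, 0.1249]
contact_force: [0.5, 0.1, -0.3]
time: 16.8
tool_pos: [0.4616, -0.2134, 0.124]
contact_force: [1.0, -0.2, 0.7]
time: 17.2
tool_pos: [0.4617, -0.2154, 0.123]
contact_force: [0.6, 0.8, 0.0]
```

```bash
for i in 1 2 3; do python3 -m crank '[{"x":0.1,"y":0,"z":0.05,"turn":0},{"x":0,"y":0,"z":0,"turn":0},{"x":0,"y":0,"z":0,"turn":0}]' |sed -n '1,2p;4p'; done
```

```text
time: 17.5
tool_pos: [0.4618, -0.2164, 0.1225]
contact_force: [0.4, -0.5, -0.5]
time: 17.8
tool_pos: [0.4619, -0.2174, 0.122]
contact_force: [-0.8, -0.1, 0.5]
time: 18.1
tool_pos: [0.462, -0.2184, 0.1216]
contact_force: [0.0, 1.5, 0.7]
```

```bash
for i in 1 2 3; do python3 -m crank '[{"x":0.1,"y":0,"z":0.05,"turn":0},{"x":0,"y":0,"z":0,"turn":0},{"x":0,"y":0,"z":0,"turn":0}]' |sed -n '1,2p;4p'; done
```

```text
time: 18.4
tool_pos: [0.4621, -0.2192, 0.1211]
contact_force: [-0.9, 2.6, 2.8]
time: 18.7
tool_pos: [0.4622, -0.2201, 0.1207]
contact_force: [-0.5, 4.6, 3.4]
time: 19.0
tool_pos: [0.4623, -0.221, 0.1202]
contact_force: [-0.9, 6.0, 6.0]
```

```bash
python3 -m crank '[{"x":0.1,"y":0,"z":-0.02,"turn":0},{"x":0,"y":0,"z":0,"turn":0},{"x":0,"y":0,"z":0,"turn":0},{"x":0,"y":0,"z":0,"turn":0}]' |sed -n '1,2p;4p'
cat > fr.py <<'E'
from h import *
# camera calls advance 0.05 s each: use them to average the noisy force
F=[]
for i in range(6):
    manip.grab_frame("top"); F.append(manip.state()["contact_force"])
F=np.mean(F,0); yaw=.082; R,_=seal(yaw,[0,0,0]); print("F seal axes",(F@R).round(2),"|F|",np.linalg.norm(F).round(2),manip.state()["tool_pos"].round(4))
E
python3 fr.py; python3 look.py 7
```

```text
time: 19.4
tool_pos: [0.4623, -0.2215, 0.1201]
contact_force: [-0.8, 7.4, 4.8]
F seal axes [-8.13  0.05  1.3 ] |F| 8.24 [ 0.4623 -0.2214  0.1201]
top 2211 x= [ 0.001   0.015  -0.0222] y [-0.1217  0.1219] z [0.0224 0.2115]
side 393 x= [ 0.0123  0.0607 -0.0278] y [-0.1238  0.1217] z [0.2027 0.2128]
```

```bash
python3 -m crank '[{"x":0.12,"y":0,"z":0.03,"turn":0},{"x":0,"y":0,"z":0,"turn":0},{"x":0,"y":0,"z":0,"turn":0},{"x":0,"y":0,"z":0,"turn":0}]' |sed -n '1,2p;4p'
python3 fr.py; python3 look.py 8
```

```text
time: 20.2
tool_pos: [0.4624, -0.2222, 0.1197]
contact_force: [-1.0, 8.2, 6.1]
F seal axes [-9.94 -0.08  0.89] |F| 9.98 [ 0.4624 -0.2222  0.1197]
top 2183 x= [ 0.0012  0.0118 -0.0212] y [-0.1218  0.1219] z [0.0214 0.2114]
side 382 x= [ 0.0122  0.0749 -0.0305] y [-0.1241  0.1219] z [0.0749 0.2128]
```

```bash
python3 -m crank '[{"x":0,"y":0,"z":0,"turn":0},{"x":0,"y":0,"z":0,"turn":0},{"x":0,"y":0,"z":0,"turn":0},{"x":0,"y":0,"z":0,"turn":0},{"x":0,"y":0,"z":0,"turn":0}]' 0 |sed -n '1,2p;4p'
python3 fr.py; python3 look.py 9
```

```text
time: 21.1
tool_pos: [0.4623, -0.2222, 0.1197]
contact_force: [-0.3, 8.5, 5.5]
F seal axes [-9.35  0.28  1.04] |F| 9.41 [ 0.4624 -0.2222  0.1197]
top 2175 x= [ 0.001   0.0108 -0.0211] y [-0.1218  0.1219] z [0.022  0.2119]
side 380 x= [ 0.0136  0.0843 -0.0323] y [-0.1249  0.1215] z [0.077  0.2129]
```

View pics/c9.png

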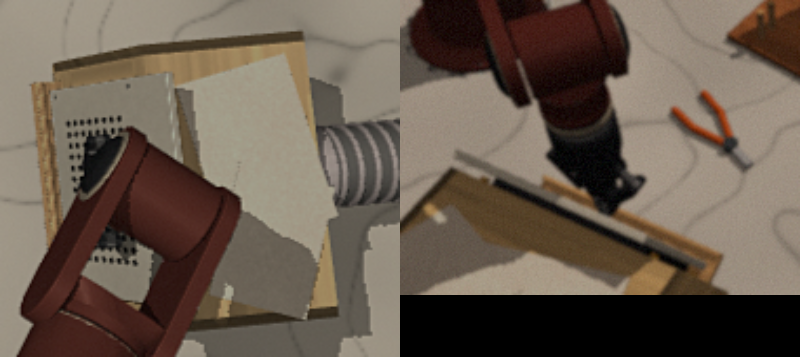

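The fingertips are pressing the middle of the perforated field, and the panel is square and seated. The push is steady at about 9.5–10 N with even compression, so I hand it in.

```bash
python3 -c "
from plant import manip; print(manip.job_done())"
```

```text
the job is handed in; nothing more can be done
None
```

I handed the job in with the panel standing centred on the ledge and leaning on the seal, and the closed fingertips still pressing with about 9.5–10 N; the foam was in by an estimated 4 mm at the bottom and 5 mm at the top, and the judge's verdict was not shown.

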